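Report the empty bin at the kitting bench

ROBOT

A 7-joint arm with a two-finger parallel gripper is mounted at the origin on the work surface. World frame = base frame: x ahead of the robot, y to its left, z up, the work surface at z = 0. Lengths are in mm, angles in rad, forces in N, time in s.
With the tool pointing down it reaches from about 400 to 875 mm from the base axis. Payload 19.3 kg.
Tool frame: the origin (TCP) lies at the very end of the fingers, on their centre line; the grasp point (between the pads) lies 19 mm behind it (grip_point_offset is the z of the grasp point in the tool frame, in mm); z points along the fingers, x is the direction in which the jaws open and shut, and the axes are right-handed (so a half turn about z gives the same grasp; the last joint's range is limited). The gripper opens to 85 mm and grips with 20 to 120 N. Pads are 22 mm wide; open, the fingers measure 114 mm over their backs; the gripper's body (76 mm by 85 mm) begins 54 mm behind the grasp point. The pads swing forward as they close: fully open they stand 13 mm farther back than shut.
Start: joints at [1.173, 0.521, -0.036, 1.599, 0.021, 1.021, -0.113], TCP at [201.197, -591.721, 231.291] pointing down, gripper open.
Joint ranges: [-2.91, 2.91], [-0.3, 2.13], [-1.5, 1.42], [0.17, 2.43], [-1.26, 4.41], [0.16, 1.93], [-2.52, 2.52]. Speed limits (rad/s): [1.89, 1.89, 2.39, 2.39, 3.01, 3.01, 3.01].

INTERFACE

Orientations are given as a 3x3 rotation matrix whose columns are the frame's x, y, z axes.
In Python, from workcell import movep, movel, goto_joints, open_gripper, clamp, wait, inverse_kinematics, read_state, camera, PlanningError, finish_job, grip_point_offset gives the robot as it stands. Calls block until the motion is done:
- movep(position, orientation): joint-space move of the TCP to a pose.
- movel(position, frame=None, max_speed=150, guard=None): straight line of the TCP; frame=None keeps the orientation; max_speed is the mean speed in mm/s. With guard (N) it stops when the force on the tool has changed by that much, and returns True; else False.
- goto_joints(angles): joint-space move.
- open_gripper() and clamp(): open the fingers fully, or close them until they stop; the grip force is fixed at half the most.
- wait(seconds).
- inverse_kinematics(position, orientation): joint angles nearest the present ones, or None.
- read_state(): the state.
- camera(name): name is "scene" or "top" or "wrist"; returns a dict with "image" (420x560x3 uint8, blue, green, red), "range_z" (420x560 float32, mm along the optical axis (not along the pixel's ray), 0 where there is no reading), "fx", "fy", "cx", "cy" (pixels), "cam_to_world" (4x4, takes a point from camera to world coordinates). Camera axes: x right, y up, looking along -z (the intrinsics and any distortion apply to the point x, -y, -z); pixel columns grow to the right and rows downward; lengths in mm; the calibration is good to about 2 mm. The wrist camera is an equidistant fisheye: a pixel r from the principal point sees the ray r / f radians off the axis. A picture is of the moment at which its call begins.
A pose or a line that the arm cannot do raises PlanningError and nothing moves.
- finish_job(): hands the job in, once; it reports no verdict.
The state is a dict: "time": time; "qpos": joint angles; "qvel": joint speeds; "joint_efforts": joint torques, N m; "eef_pos": TCP position; "tool_rot": TCP orientation; "ft_force": force on the tool from outside, world axes, zero at the start; "torque": the same for the moment, N m; "finger_gap": finger opening in mm.
Only numpy, scipy, OpenCV 4.12 (cv2) and the standard library are available. Lean on these libraries where they do the work, as an engineer would, in place of code of your own. Each camera call takes 0.05 s, during which the arm holds its last target.

TASK

One of the four blue bins in the rack has run out of parts: report it to the storeroom. First press the yellow call button on the grey call box right down, then point out the empty bin by holding the fingertips about 2 cm above the touch-free sensor eye on the module in front of that bin for two seconds, without touching rack, module or bins and without passing low over the other bins' eyes, which would report the wrong part. Then take the hand well clear; leave the green button, the bins and the other things on the bench as they are.

Things in the scene. Friction and masses are not known exactly. Their poses are not given: they have to be found in the camera images.
- bin_empty: Loose stacking bin of blue plastic, 170 (x) x 104 (y) x 75 mm high, open at the top, its low front lip 32 mm high towards the robot (its own -x). Origin: centre of its underside, which stands 33 mm above the table on the rack's shelf. The sensor eye that belongs to it lies straight in front of it, 110 mm from the origin along its own -x, 23 mm above its underside. This one is the EMPTY bin: its bare blue floor shows.
- bin_brass: Loose stacking bin of blue plastic, 170 (x) x 104 (y) x 75 mm high, open at the top, its low front lip 32 mm high towards the robot (its own -x). Origin: centre of its underside, which stands 33 mm above the table on the rack's shelf. The sensor eye that belongs to it lies straight in front of it, 110 mm from the origin along its own -x, 23 mm above its underside. This one is filled with brass standoffs.
- bin_feet: Loose stacking bin of blue plastic, 170 (x) x 104 (y) x 75 mm high, open at the top, its low front lip 32 mm high towards the robot (its own -x). Origin: centre of its underside, which stands 33 mm above the table on the rack's shelf. The sensor eye that belongs to it lies straight in front of it, 110 mm from the origin along its own -x, 23 mm above its underside. This one is filled with black rubber feet.
- bin_green: Loose stacking bin of blue plastic, 170 (x) x 104 (y) x 75 mm high, open at the top, its low front lip 32 mm high towards the robot (its own -x). Origin: centre of its underside, which stands 33 mm above the table on the rack's shelf. The sensor eye that belongs to it lies straight in front of it, 110 mm from the origin along its own -x, 23 mm above its underside. This one is filled with green terminal blocks.
- rack: Fixed bench rack of aluminium profile with a grey shelf, 225 (x) x 500 (y) x 58 mm high; the bins in it reach 108 mm above the table. Origin: centre of the underside, on the table; its -x is the front, towards the robot. Four slots at 120 mm pitch, one bin in each; along the front rail, 90 mm in front of the origin, is one grey pick-to-light module (36 x 96 mm, top 55 mm above the table) per slot.
- eye_1 (a point): Centre of the touch-free sensor eye (black disc of 16 mm diameter in a white ring of 24 mm) on top of the module of slot 1, counted along the rack from its own +y end (the robot's left). 56 mm above the table; it looks straight up and sees a fingertip up to about 4 cm above it. It serves the bin standing directly behind it, whichever that is.
- eye_2 (a point): Centre of the touch-free sensor eye (black disc of 16 mm diameter in a white ring of 24 mm) on top of the module of slot 2, counted along the rack from its own +y end (the robot's left). 56 mm above the table; it looks straight up and sees a fingertip up to about 4 cm above it. It serves the bin standing directly behind it, whichever that is.
- eye_3 (a point): Centre of the touch-free sensor eye (black disc of 16 mm diameter in a white ring of 24 mm) on top of the module of slot 3, counted along the rack from its own +y end (the robot's left). 56 mm above the table; it looks straight up and sees a fingertip up to about 4 cm above it. It serves the bin standing directly behind it, whichever that is.
- eye_4 (a point): Centre of the touch-free sensor eye (black disc of 16 mm diameter in a white ring of 24 mm) on top of the module of slot 4, counted along the rack from its own +y end (the robot's left). 56 mm above the table; it looks straight up and sees a fingertip up to about 4 cm above it. It serves the bin standing directly behind it, whichever that is.
- callbox: Fixed grey push-button box, 80 (x) x 140 (y) x 52 mm high, with a black cable gland on its far (+x) side. Origin: centre of the underside, on the table. The yellow call button stands 34 mm along its +y from the centre, the green one 34 mm along its -y. Beyond it, at the right edge of the table, stand a reel stand and an open carton, both up to 190 mm high.
- call_top (a point): Centre of the top of the YELLOW call button (30 mm diameter), 74 mm above the table when up; it goes straight down.
- call (a joint): Travel of the yellow button in m: 0 up, 0.006 fully down (at 5 N); a spring pushes it up again.
- complete_top (a point): Centre of the top of the GREEN kit-complete button, 30 mm diameter, at the same height: not to be pressed.
- complete (a joint): Travel of the green button in m: 0 up, 0.006 fully down.
- scale: Fixed grey counting scale at the left, 300 x 300 x 96 mm high, with a white tub on its platter up to 151 mm above the table; origin at the centre of its underside.
- tape_gun: Loose packing-tape dispenser lying on its side, roll 90 mm in diameter and 50 mm high, blue handle; origin under the roll's centre.
- marker: Loose black marker pen, 135 mm long, 19 mm thick, lying along its x; origin under its middle.
- reel: Loose flat component reel, 178 mm in diameter, 12 mm high, white; origin under its centre.

How it is judged (in metres and radians):
On the way, in this order (a step that is already met when the one before it is completed fails the run):
1. the yellow call button is pressed down (4.5 mm or more) (value of joint call above 0.0045 m), for 0.05 s.
2. the fingertips stay just above the empty bin's eye for 1.5 s (grasp point within 25 mm of its axis in x and y, 20 to 64 mm above it: tips 1 to 45 mm above), button released (x of the grasp point in the frame of bin_empty between -0.135 and -0.085 m and y of the grasp point in the frame of bin_empty between -0.025 and 0.025 m and z of the grasp point in the frame of bin_empty between 0.043 and 0.087 m and value of joint call below 0.0015 m), for 1.5 s.
At the end, for the whole second after the job is handed in: Both buttons are up again, the hand is more than 100 mm from every sensor eye, all four bins stand upright within 6 mm of where they were, and tape dispenser, marker and reel lie within 20 mm of where they were (value of joint each of call, complete below 0.0015 m and distance between the grasp point and eye_1 above 0.1 m and distance between the grasp point and eye_2 above 0.1 m and distance between the grasp point and eye_3 above 0.1 m and distance between the grasp point and eye_4 above 0.1 m and distance of each of bin_empty, bin_brass, bin_feet, bin_green from where it was at the start of the episode below 0.006 m and angle between each of bin_empty, bin_brass, bin_feet, bin_green's own z axis and vertical below 0.05 rad and distance of each of tape_gun, marker, reel from where it was at the start of the episode below 0.02 m); the robot touches nothing.
It fails at once if rack, modules or bins are touched (more than 0.5 N) (contact force between any of the fingers, the arm and rack above 0.5 N or contact force between any of the fingers, the arm and bin_empty above 0.5 N or contact force between any of the fingers, the arm and bin_brass above 0.5 N or contact force between any of the fingers, the arm and bin_feet above 0.5 N or contact force between any of the fingers, the arm and bin_green above 0.5 N).
It fails at once if a bin is moved more than 6 mm or lifted (distance of any of bin_empty, bin_brass, bin_feet, bin_green from where it was at the start of the episode above 0.006 m).
It fails at once if the hand passes low over the eye of another bin (grasp point within 25 mm to each side of its axis and less than 64 mm above it) ((x of the grasp point in the frame of bin_brass between -0.135 and -0.085 m and y of the grasp point in the frame of bin_brass between -0.025 and 0.025 m and z of the grasp point in the frame of bin_brass between -0.027 and 0.087 m) or (x of the grasp point in the frame of bin_feet between -0.135 and -0.085 m and y of the grasp point in the frame of bin_feet between -0.025 and 0.025 m and z of the grasp point in the frame of bin_feet between -0.027 and 0.087 m) or (x of the grasp point in the frame of bin_green between -0.135 and -0.085 m and y of the grasp point in the frame of bin_green between -0.025 and 0.025 m and z of the grasp point in the frame of bin_green between -0.027 and 0.087 m)).
It fails at once if the green button is pressed (more than 3 mm) (value of joint complete above 0.003 m).
It fails at once if tape dispenser, marker or reel is moved more than 20 mm (distance of any of tape_gun, marker, reel from where it was at the start of the episode above 0.02 m).
It also fails if it takes over 43 s, if anything falls off the work surface, if the arm or the gripper's body presses on something with over 40 N, if the wrist force passes 120 N, or if a joint passes its speed limit or range.

## Working session

There is one attempt and no reset: what is moved stays moved. The work goes in short steps, each a Python script; the robot and the scene stay as the last script left them, time stands still between calls to the robot, and variables do not carry over. Pictures are saved under pics/ and viewed, and the job is handed in when it is done.

```bash
mkdir -p pics
cat > h.py <<'E'
import numpy as np,cv2
from workcell import *
def px2w(c,u,v,z=None):
    # pinhole cams; z: world plane height, else use depth
    M=np.array(c["cam_to_world"]);d=np.array([(u-c["cx"])/c["fx"],-(v-c["cy"])/c["fy"],-1.])
    if z is None:
        p=d*c["range_z"][int(round(v)),int(round(u))];return M[:3,:3]@p+M[:3,3]
    r=M[:3,:3]@d;return M[:3,3]+r*(z-M[2,3])/r[2]
E
python3 - <<'E'
from h import *
import pickle
for n in("top","scene"):
    c=camera(n);cv2.imwrite(f"pics/{n}0.png",c["image"]);pickle.dump(c,open(n+".pkl","wb"));print({k:(v if k not in("image","range_z") else 0) for k,v in c.items()})
s=read_state();print(s,grip_point_offset)
E
```

```text
{'image': 0, 'range_z': 0, 'fx': 398.1249128052303, 'fy': 398.1249128052303, 'cx': 280.25846747709727, 'cy': 211.4343895012373, 'cam_to_world': array([[-2.12133263e-02,  9.96643711e-01, -7.90652160e-02,
         3.97470869e+02],
       [-9.99720918e-01, -2.03233979e-02,  1.20434666e-02,
         6.96313363e+01],
       [ 1.03961714e-02,  7.92986323e-02,  9.96796693e-01,
         1.12503535e+03],
       [ 0.00000000e+00,  0.00000000e+00,  0.00000000e+00,
         1.00000000e+00]])}
{'image': 0, 'range_z': 0, 'fx': 470.566281961069, 'fy': 470.566281961069, 'cx': 276.047075515142, 'cy': 204.46541588686148, 'cam_to_world': array([[-3.26515077e-01, -5.60975887e-01,  7.60719370e-01,
         1.41651476e+03],
       [ 9.45191013e-01, -1.94947133e-01,  2.61934274e-01,
         3.73254639e+02],
       [ 1.36124826e-03,  8.04550601e-01,  5.93882545e-01,
         7.95667894e+02],
       [ 0.00000000e+00,  0.00000000e+00,  0.00000000e+00,
         1.00000000e+00]])}
{'time': 0.1, 'qpos': array([ 1.17280341,  0.5219274 , -0.03632658,  1.59989023,  0.02123172,
        1.0211156 , -0.11278936]), 'qvel': array([ 5.15156025e-04, -1.55105434e-03, -3.31406888e-05, -1.84791750e-03,
       -3.67354152e-04,  1.17350323e-04,  1.30592860e-03]), 'joint_efforts': array([ 1.66350841e-03, -9.28501081e+01,  1.98299780e+00, -3.70538414e+01,
        1.80333591e-02,  5.30199904e-03, -4.51711082e-05]), 'eef_pos': array([ 201.09484728, -591.47689234,  230.82189947]), 'tool_rot': array([[ 3.21967704e-01, -9.46750570e-01, -3.94006963e-04],
       [-9.46750175e-01, -3.21967931e-01,  8.69766805e-04],
       [-9.50309825e-04,  9.29893411e-05, -9.99999544e-01]]), 'ft_force': array([0.73684333, 0.38882372, 1.20057447]), 'torque': array([ 0.02164814, -0.02589369,  0.02115155]), 'finger_gap': 85.2828397292093} -18.700000000000003
```

View pics/top0.png

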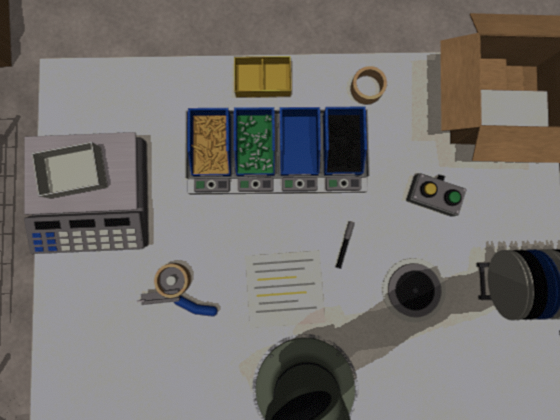

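View pics/scene0.png

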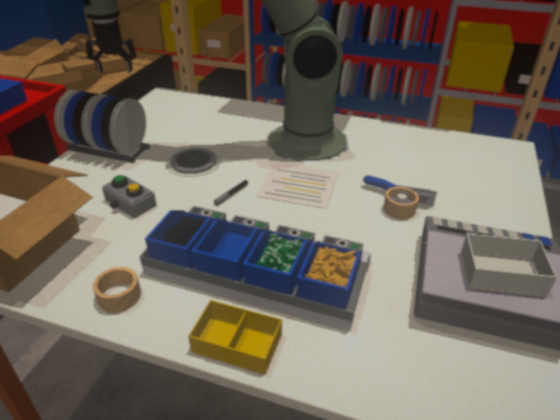

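Run:
```python
from h import *
import pickle
c=pickle.load(open("top.pkl","rb"));im=c["image"]
cv2.imwrite("pics/c1.png",cv2.resize(im[100:200,180:375],None,fx=4,fy=4,interpolation=cv2.INTER_CUBIC))
cv2.imwrite("pics/c2.png",cv2.resize(im[160:320,360:560],None,fx=4,fy=3.7,interpolation=cv2.INTER_CUBIC))
s=pickle.load(open("scene.pkl","rb"))
for k in(c,s):
  M=k["cam_to_world"]
  for P in ([201,-591.7,231],[0,0,0]):
    p=np.linalg.inv(M)@np.array([*P,1]);print(k["cx"]+k["fx"]*p[0]/-p[2],k["cy"]-k["fy"]*p[1]/-p[2])
```

```text
575.8416155966291 325.5488616512767
304.4732971837406 388.0561281193719
115.55356483893729 75.16082458178056
307.068430901558 139.57462249451947
```

View pics/c1.png

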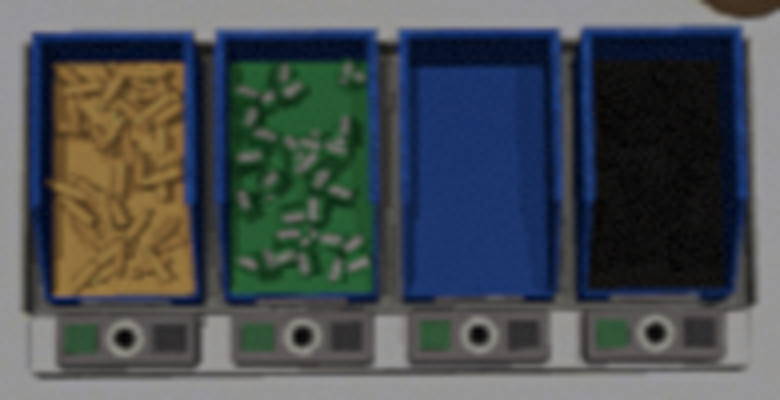

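View pics/c2.png

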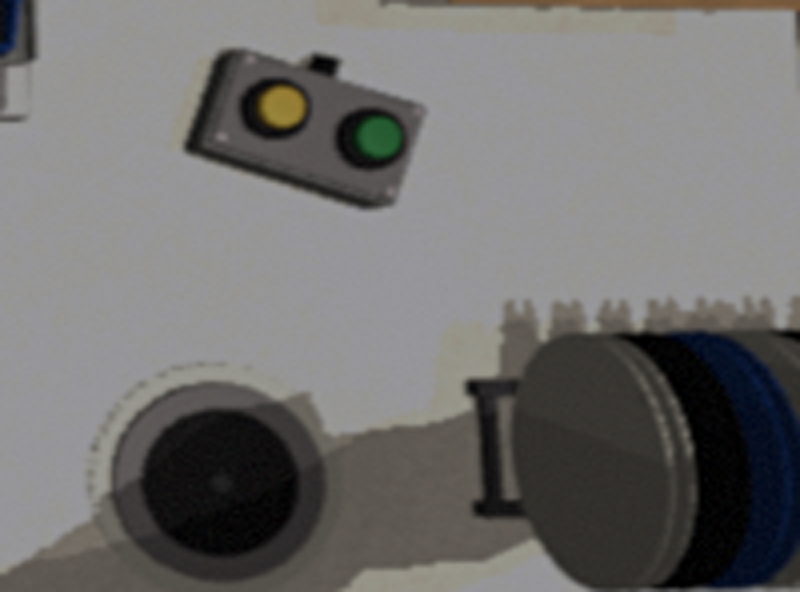

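Run:
```python
from h import *
import pickle
c=pickle.load(open("top.pkl","rb"))
f=lambda x,y,ox,oy,fx,fy:(ox+(x+.5)/fx-.5,oy+(y+.5)/fy-.5)
E=[]
for x,y in((125,338),(302,336),(479,334),(655,332)):
    u,v=f(x,y,180,100,4,4);p=px2w(c,u,v,56);E.append(p);print(p.round(1),px2w(c,u,v).round(1))
print(np.linalg.norm(np.diff(E,axis=0),axis=1))
Y=px2w(c,*f(283,105,360,160,4,3.7),74);G=px2w(c,*f(379,137,360,160,4,3.7),74);print(Y,px2w(c,*f(283,105,360,160,4,3.7)),G,np.linalg.norm(Y-G))
# scene check
s=pickle.load(open("scene.pkl","rb"));M=np.linalg.inv(s["cam_to_world"])
for P in E+[Y,G]:
    p=M@np.array([*P,1]);print((s["cx"]-s["fx"]*p[0]/p[2]).round(1),(s["cy"]+s["fy"]*p[1]/p[2]).round(1))
cv2.imwrite("pics/s1.png",cv2.resize(s["image"][165:260,95:375],None,fx=2.8,fy=2.8,interpolation=cv2.INTER_CUBIC))
cv2.imwrite("pics/s2.png",cv2.resize(s["image"][0:180,30:230],None,fx=3.3,fy=3.3,interpolation=cv2.INTER_CUBIC))
```

```text
[560.1 242.7  56. ] [560.1 242.7  56. ]
[559.2 123.1  56. ] [559.1 123.1  56.1]
[558.2   3.3  56. ] [558.4   3.2  54.5]
[ 557.2 -116.2   56. ] [ 557.1 -116.1   56.6]
[119.56679338 119.86975596 119.49426463]
[ 535.4131596  -345.36708673   74.        ] [ 535.3633496  -345.21723369   74.37952155] [ 510.90033946 -408.46435472   74.        ] 67.69153254703
341.0 241.8
293.3 231.1
248.2 220.9
205.5 211.3
132.5 184.8
118.0 176.1
```

View pics/s1.png

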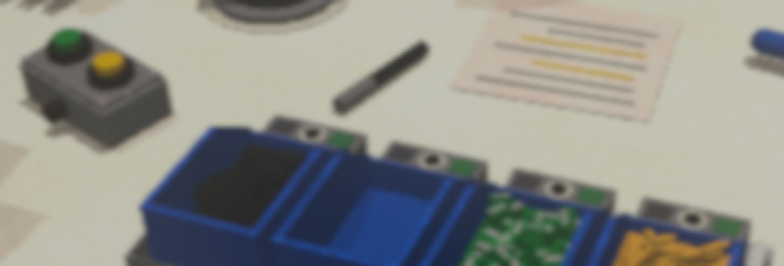

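View pics/s2.png

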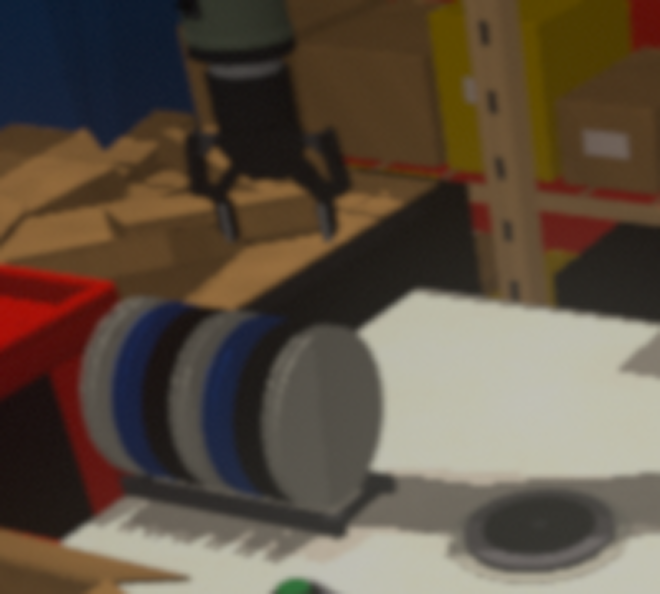

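Run:
```python
from h import *
import pickle
c=pickle.load(open("top.pkl","rb"))
M=c["cam_to_world"];v,u=np.mgrid[0:420,0:560];z=c["range_z"]
P=np.stack([(u-c["cx"])/c["fx"]*z,-(v-c["cy"])/c["fy"]*z,-z],-1)@M[:3,:3].T+M[:3,3]
m=(z>0)&(P[...,2]>85)&(P[...,1]<-200)&(P[...,1]>-800)
Q=P[m];d=np.hypot(Q[:,0]-535,Q[:,1]+345);i=np.argsort(d)[:5];print(Q[i].round(),d[i])
q=P[(z>0)&(P[...,2]>85)&(P[...,0]<450)&(P[...,1]<-200)];print(q.min(0),q.max(0))
R=np.array([[0,-1,0],[-1,0,0],[0,0,-1.]])
for p in([535.4,-345.4,150],[535.4,-345.4,64],[558,3,250],[558,3,76]):print(inverse_kinematics(p,R))
```

```text
[[ 598. -433.  130.]
 [ 597. -435.  132.]
 [ 601. -433.  137.]
 [ 600. -435.  133.]
 [ 601. -435.  128.]] [108.51498615 109.23873042 109.95043941 110.72741474 111.07490457]
[ 190.17008889 -653.24639995   85.07118874] [ 368.53257636 -510.26229244  251.86423619]
[ 0.49469663  0.62983735 -0.02224986  1.6380237   0.01708938  0.87392131
 -1.10505036]
[ 0.48783262  0.74424699 -0.01192811  1.68283799  0.01233072  0.71458076
 -1.10105263]
[ 0.15751039  0.41329859 -0.36308121  1.74460801  0.16878469  1.01435423
 -1.83788149]
[-0.01549547  0.63218748 -0.13355024  1.891548    0.1346178   0.62642558
 -1.80353951]
```

Run:
```python
from h import *
R=np.array([[0,-1,0],[-1,0,0],[0,0,-1.]])
p=read_state()["eef_pos"]
movel([p[0],p[1],300],max_speed=200)
clamp()
movep([535.4,-345.4,150],R)
s=read_state();print(s["time"],s["eef_pos"],s["finger_gap"],s["ft_force"])
c=camera("top");cv2.imwrite("pics/t2.png",c["image"])
c=camera("wrist");cv2.imwrite("pics/w2.png",c["image"])
```

```text
2.9833 [ 534.7855478  -346.68292235  150.36901036] -0.2134441677268305 [-0.38729713 -0.6235663   0.58133086]
```

View pics/t2.png

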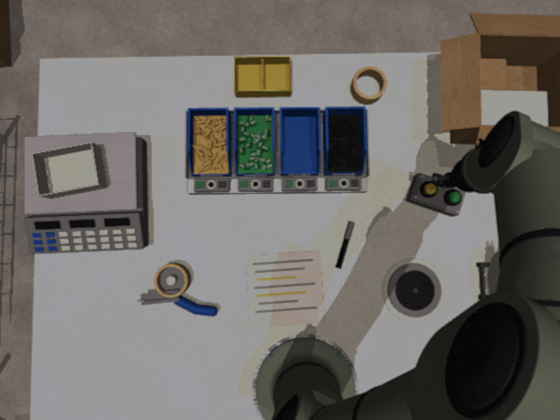

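View pics/w2.png

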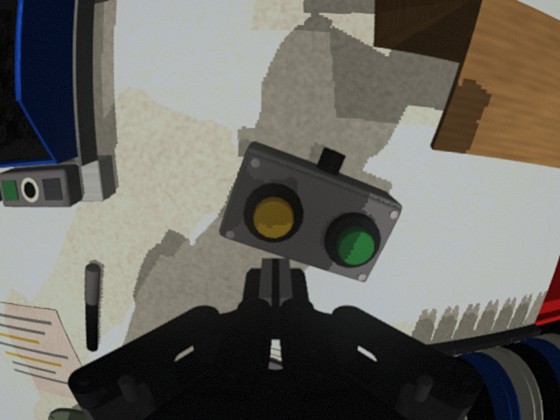

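The top view shows the arm over the call box with nothing else near it. In the wrist view the yellow button is at (273,217), just ahead of the shut fingertips at (278,262). I'll check its position from the wrist calibration, then press.

```bash
cat >> h.py <<'E'
def wr2w(c,u,v,z):
    M=np.array(c["cam_to_world"]);a=(u-c["cx"])/c["fx"];b=(v-c["cy"])/c["fy"];t=np.hypot(a,b)
    d=np.array([a/t*np.sin(t),-b/t*np.sin(t),-np.cos(t)]);r=M[:3,:3]@d
    return M[:3,3]+r*(z-M[2,3])/r[2]
E
python3 - <<'E'
from h import *
c=camera("wrist");Y=wr2w(c,273,217,74);G=wr2w(c,357,245,74);print(Y,G,np.linalg.norm(Y-G))
print("eye4",wr2w(c,30,189,56))
if np.hypot(Y[0]-535.4,Y[1]+345.4)<6:
    movel([535,-345.5,78],max_speed=100)
    s=read_state();f0=s["ft_force"]
    print(s["eef_pos"],f0,"guard",movel([535,-345.5,66],max_speed=15,guard=14))
    wait(0.3);s=read_state();print(s["time"],s["eef_pos"],s["ft_force"]-f0)
    c=camera("wrist");cv2.imwrite("pics/w3.png",c["image"])
E
```

```text
[ 536.45297426 -344.73072938   74.        ] [ 513.33036703 -408.95156868   74.        ] 68.25665656044264
eye4 [ 556.62014239 -115.37665005   56.        ]
[ 535.31738135 -345.71595914   78.55769086] [-0.6080789  -0.11548348  0.69850527] guard True
4.975 [ 535.26549821 -345.65309506   68.04718398] [-2.58276448  0.70557258 11.18576445]
```

The button bottomed out at TCP z = 68 mm with 11 N, so it is fully pressed. Wrist and top views agree to about 1 mm on the yellow button. Next is the eye of slot 3.

Run:
```python
from h import *
R=np.array([[0,-1,0],[-1,0,0],[0,0,-1.]])
movel([535,-345.5,230],max_speed=150)
movep([555,3,200],R)
s=read_state();print(s["time"],s["eef_pos"],s["qpos"].round(2),s["ft_force"])
for n in("wrist","top","scene"):
    c=camera(n);cv2.imwrite(f"pics/{n}4.png",c["image"])
    import pickle;pickle.dump(c,open(n+"4.pkl","wb"))
```

```text
7.575 [555.25018435   1.59279796 200.03770093] [-0.02  0.45 -0.13  1.81  0.07  0.88 -1.75] [-0.097172   -0.50398848  0.07339895]
```

View pics/wrist4.png

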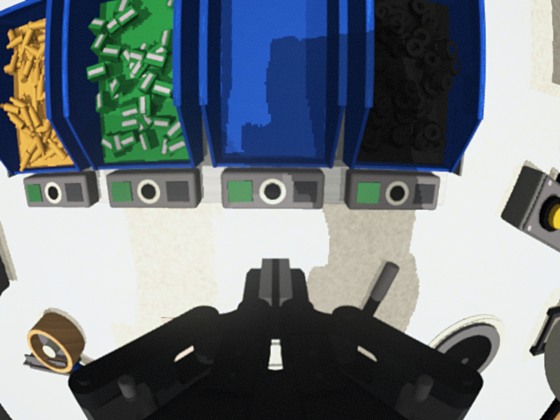

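View pics/scene4.png

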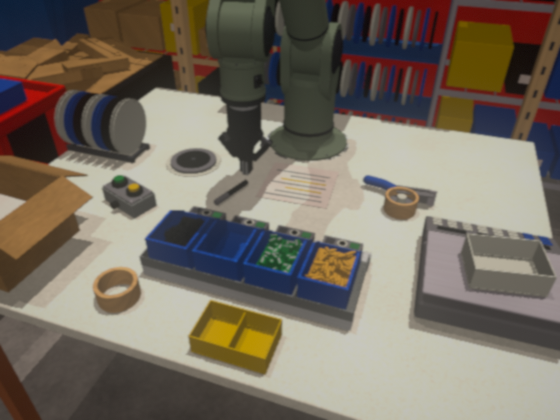

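The wrist view confirms that the bin with the bare floor is in slot 3, with its eye at (272,191). In the scene view the yellow button is up.

Run:
```python
from h import *
import pickle
E3=wr2w(pickle.load(open("wrist4.pkl","rb")),272,191,56);print(E3)
if np.hypot(E3[0]-558,E3[1]-3)<6:
    print(movel([557,3,79],max_speed=80,guard=8))
    s=read_state();print(s["time"],s["eef_pos"],s["ft_force"])
    c=camera("scene");cv2.imwrite("pics/s5.png",cv2.resize(c["image"][130:280,130:330],None,fx=3.8,fy=3.8))
    wait(2.2);s=read_state();print(s["time"],s["eef_pos"])
    movel([557,3,230],max_speed=120)
    movel([470,3,300],max_speed=150)
    wait(0.5)
    s=read_state();print(s["time"],s["eef_pos"],s["qvel"].round(3))
    for n in("top","scene"):
        c=camera(n);cv2.imwrite(f"pics/{n}6.png",c["image"])
```

```text
[557.4039225    4.73236736  56.        ]
False
9.3917 [557.23690797   2.99584497  79.39724769] [ 0.37723464  0.07617508 -0.6057409 ]
11.6417 [557.00604218   2.97940544  78.99071416]
14.4417 [470.02676653   3.00486049 299.89544917] [-0.001 -0.002 -0.001  0.002 -0.    -0.    -0.001]
```

View pics/s5.png

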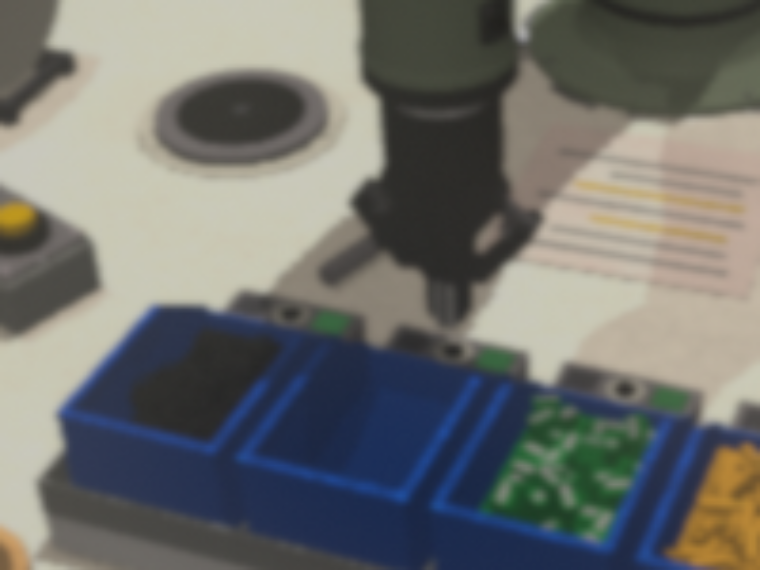

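View pics/scene6.png

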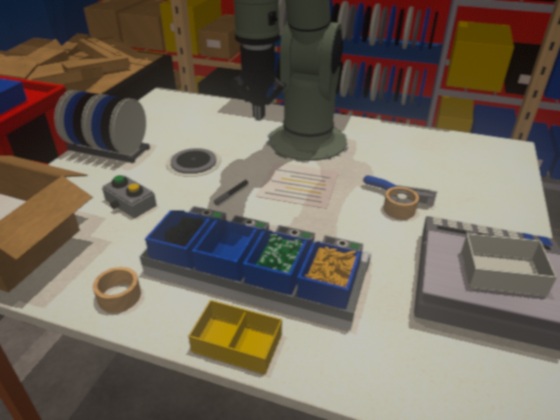

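The close-up, taken as the hold began, shows the fingertips just above the eye in front of the empty bin. In the last scene view the hand is clear, both buttons are up and nothing has moved.

```bash
python3 -c "
from h import *
print(finish_job())"
```

```text
the job is handed in; nothing more can be done
None
```

I reported the empty bin, which is in slot 3 (third from the robot's left), and handed the job in at about 14.5 s of robot time; no verdict was returned.

- **Call button:** I pressed the yellow button with the fingers closed until it bottomed out, at a fingertip height of 68 mm and about 11 N. It showed as up again in the scene view before I moved to the eye.
- **Sensor eye:** I held the fingertips about 23 mm above the slot 3 eye for 2.2 s. The wrist force stayed under 1 N as the hold began.
- **Position checks:** The top and wrist cameras agreed to about 2 mm on the yellow button and the eye.
- **Final state:** The hand is at [470, 3, 300] mm, well over 100 mm from every eye. In the last scene picture both buttons are up, and the bins, tape dispenser, marker and reel look unmoved. I judged that by eye and did not measure it.

No check failed or disagreed.

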